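# Drive the seated piston out of a pastry-filler barrel

## Robot

A 6-joint arm with a two-finger parallel gripper is mounted at the origin on the work surface. World frame = base frame: x ahead of the robot, y to its left, z up, the work surface at z = 0. Lengths are in m, angles in rad, forces in N, time in s.
With the tool pointing down it reaches from about 0.375 to 0.925 m from the base axis. Payload 5.7 kg.
Tool frame: the origin (TCP) lies on the centre line of the jaws, within the pads' length; the fingertips stand 14 mm ahead of it and the grasp point (between the pads) lies 5 mm behind it (r.tcp_to_tips is the distance from the TCP to the fingertips, in m); y points along the fingers, z is the direction in which the jaws open and shut, and the axes are right-handed (so a half turn about y gives the same grasp; the last joint's range is limited). The gripper opens to 85 mm and grips with 20 to 120 N. Pads are 22 mm wide; open, the fingers measure 114 mm over their backs; the gripper's body (76 mm by 85 mm) begins 54 mm behind the grasp point. The pads swing forward as they close: fully open they stand 13 mm farther back than shut.
Start: joints at [1.138, 0.359, 1.51, -0, 1.272, -0.115], TCP at [0.187, 0.57, 0.245] pointing down, gripper open.
Joint ranges: [-2.97, 2.97], [-1.01, 2.36], [0.21, 2.38], [-0.96, 4.11], [0.2, 2.71], [-2.98, 2.98]. Speed limits (rad/s): [2.39, 2.39, 3.14, 3.14, 3.14, 3.14].

## Interface

Orientations are given as a unit quaternion [w, x, y, z].
In Python, from rig import readout, imaging, r gives the robot as it stands. The module is installed in compiled form; this text tells all that it offers.
- The arm moves only by the tool arm_command, never from a script. Its arguments are lists of equal length, an entry for each row: "slide": the shift along the world's x, y, z in m, a list of three; "turn": the turn, a rotation vector about the world's x, y, z in rad, a list of three; "jaw": the gripper's target within -1 to 1 (shut at 1, half-way at 0, fully open at -1). A call has 1 to 12 rows; each row shifts and turns the pose as measured when the row begins; what a row does not reach is not made up. A row lasts 1/10 s, in which the tool goes at most 50 mm and 8.59 degrees, less where a joint would pass 70% of its speed; a pose out of reach is approached as far as the arm can. A call with a gripper value outside its range is refused whole. The fingers move at their own pace and stop on an object; "squeeze" is the grip in N (left out, the last holds). Time passes only in rows, so rows that do not move let the fingers close. It gives the time, the measured TCP pose, the force and the opening at its end, in the units of the state.
- readout.get_state(): the state, without advancing time (a new reading comes with each control period).
- imaging.get_image(name): name is "scene" or "top" or "wrist"; returns a dict with "img" (420x560x3 uint8, blue, green, red), "fx", "fy", "cx", "cy" (pixels), "distortion" ([k1, k2, p1, p2, k3] as OpenCV has them; the pictures are not rectified), "extrinsics" (4x4, takes a point from world to camera coordinates); the wrist camera has in their place "mount" (4x4, takes a point from camera to tool coordinates, whose origin is the TCP and whose axes are the tool frame's). Camera axes: x right, y down, z forward; pixel columns grow to the right and rows downward; lengths in m; the calibration is good to about 2 mm. A picture is of the moment at which its call begins: read the wrist's pose just before it. There is no depth.
- r.hand_in(): hands the job in, once; it reports no verdict.
The state is a dict: "time_s": time; "joints": joint angles; "dq": joint speeds; "joint_efforts": joint torques, N m; "position": TCP position; "eef_rot": TCP orientation; "contact_force": force on the tool from outside, world axes, zero at the start; "torque": the same for the moment, N m; "opening": finger opening in m.
Only numpy, scipy, OpenCV 4.12 (cv2) and the standard library are available. Lean on these libraries where they do the work, as an engineer would, in place of code of your own. Each camera call takes 0.05 s, during which the arm holds its last target.

## Task

Take the steel ejector rod from the wooden tool block, enter it in the top of the filler barrel and press the stuck white piston down and out with it, so that the piston drops into the pan under the barrel; leave the rod standing in the barrel with its flange down on the barrel's top. Press steadily and gently (the piston moves at about 7 to 12 N) and stop as soon as the flange lands, never ramming the rod or its flange against the barrel; do not touch the piston with the gripper and leave everything else where it is.

Things in the scene. Friction and masses are not known exactly. Their poses are not given: they have to be found in the camera images.
- stand: Fixed cleaning stand: 150 x 150 mm base plate, a grey cheek on its +y and its -y side (outer faces 62 mm from the axis, tops 130 mm up). Origin: centre of the underside, on the table; z up. A steel barrel, 48 mm outside diameter, 70 mm long, is clamped upright between the cheeks, its axis along z through this origin.
- stand_mouth (a point): Point on the barrel's axis 160 mm above the table, fixed to the stand. The barrel was clamped at whatever height it was left: its flat top lies 144 to 176 mm up, which is NOT measured and must be felt or seen. From its top down: a collar 16 mm deep with a 20 mm round hole (no chamfer), then a 30 mm bore 54 mm long, open below.
- stand_pan (a point): Centre of the floor of the open aluminium pan fixed to the stand under the barrel, 13 mm above the table; pan 130 mm (stand x) by 94 mm (stand y), its rim 30 mm above the table.
- plug_center (a point): Centre of the loose white plastic piston, an upright cylinder 28 mm diameter, 48 mm high, seated in the 30 mm bore; at the start its centre is 102 mm and its top 126 mm above the table. Hidden spring balls grip it: sliding it takes 7 to 12 N all the way. It comes free only when the rod's flange is within 3 to 5 mm of the barrel's top, then falls into the pan.
- rod_grip (a point): Middle of the handle of the loose steel ejector rod (0.18 kg), upright in one of the block's two holes, z up. Plain handle 22 mm diameter, 60 mm long; below it a flange 34 mm diameter, 6 mm thick, its underside 36 mm below this point, resting on the block; below that a shank 17 mm diameter, 61.5 mm long, its last 5 mm tapered to 12 mm. The tip is 97.5 mm below this point.
- stamp_center (a point): Another tool, in the other hole of the block: a short wooden stamp with a mushroom knob (38 mm widest, its top 25 mm above this point). Not needed; leave it.
- block: Fixed wooden tool block, 75 (its x) x 165 (its y) x 70 mm high, with two 21 mm holes 45 mm to either side of its centre along its y axis. Origin: centre of the underside, on the table.
- nozzle: Bystander: loose steel nozzle cone, 44 mm across, 48 mm high, origin under its centre.
- spare: Bystander: loose white disc piston, 38 mm across, 24 mm high, origin under its centre; not the one in the barrel.
- roll_a: Bystander: loose bread roll, 120 x 54 x 52 mm, origin under its centre.
- roll_b: Bystander: loose bread roll, 120 x 54 x 52 mm, origin under its centre.
- scraper: Bystander: loose dough scraper, 110 x 110 x 20 mm, origin under its wooden handle.
- brush: Bystander: loose pastry brush lying on the table, origin under its middle.
- cup: Bystander: loose steel cup, 72 mm across, 75 mm high, origin under its centre.

How it is judged:
On the way, in this order (a step that is already met when the one before it is completed fails the run):
1. the rod's shank stands in the barrel's bore (horizontal distance between rod_grip and stand below 0.012 m and angle between rod_grip's own z axis and vertical below 0.15 rad and height (world z) of rod_grip below 0.236 m), for 0.1 s.
2. the piston has been driven out of the barrel into the pan (z of plug_center in the frame of stand below 0.05 m and horizontal distance between rod_grip and stand below 0.012 m), for 0.1 s.
At the end, for the whole second after the job is handed in: The piston lies at rest in the pan (centre under 50 mm above the table, within 80 mm of the barrel's axis); the rod stands released and at rest in the barrel, upright within 0.1 rad, within 10 mm of the axis, flange down on the barrel's top (handle middle under 216 mm above the table) (z of plug_center in the frame of stand below 0.05 m and horizontal distance between plug_center and stand below 0.08 m and linear speed of plug below 0.03 m/s and horizontal distance between rod_grip and stand below 0.01 m and angle between rod_grip's own z axis and vertical below 0.1 rad and height (world z) of rod_grip below 0.216 m and linear speed of rod below 0.02 m/s); the robot touches nothing.
It fails at once if the rod is rammed against the barrel or the stand (over 35 N) (contact force between rod and stand above 35 N).
It fails at once if the gripper touches the piston (contact force between plug and the fingers above 0.5 N).
It fails at once if the stamp is taken out of its hole or knocked (distance of stamp_center from where it was at the start of the episode above 0.02 m).
It fails at once if a bystander on the table is moved by more than 30 mm (distance of any of nozzle, spare, roll_a, roll_b, scraper, brush, cup from where it was at the start of the episode above 0.03 m).
It also fails if it takes over 54 s, if anything falls off the work surface, if the arm or the gripper's body presses on something with over 40 N, if the wrist force passes 120 N, or if a joint passes its speed limit or range.

## Working session

There is one attempt and no reset: what is moved stays moved. The work goes in short steps, Python scripts to look and compute and a tool call to move; the robot and the scene stay as the last step left them, time stands still between calls to the robot, and variables do not carry over. Pictures are saved under pics/ and viewed, and the job is handed in when it is done.

Besides the shell and the picture viewer there is one more tool, called after "Emit:" as name(argument=value, ...), one argument or row to a line, values as JSON. arm_command: Moves the arm, as the interface text tells. Its arguments: {"type":"object","properties":{"slide":{"type":"array","items":{"type":"array","items":{"type":"number"}}},"turn":{"type":"array","items":{"type":"array","items":{"type":"number"}}},"jaw":{"type":"array","items":{"type":"number"}},"squeeze":{"type":"number"}},"required":["slide","turn","jaw"]}

```bash
mkdir -p pics
cat > h.py <<'E'
import numpy as np,cv2
from rig import readout,imaging,r
def ray(im,u,v,T=None):
    K=np.array([[im['fx'],0,im['cx']],[0,im['fy'],im['cy']],[0,0,1]])
    p=cv2.undistortPoints(np.array([[[u,v]]],float),K,np.array(im['distortion'],float))[0,0]
    W=np.linalg.inv(np.array(im['extrinsics'])) if T is None else T
    d=W[:3,:3]@np.array([p[0],p[1],1]); return W[:3,3],d/np.linalg.norm(d)
def plane(im,u,v,z,T=None):
    o,d=ray(im,u,v,T); return o+d*(z-o[2])/d[2]
def proj(im,P):
    E=np.array(im['extrinsics']);K=np.array([[im['fx'],0,im['cx']],[0,im['fy'],im['cy']],[0,0,1]])
    return cv2.projectPoints(np.array(P,float).reshape(-1,1,3),cv2.Rodrigues(E[:3,:3])[0],E[:3,3],K,np.array(im['distortion'],float))[0][:,0]
E
python3 - <<'E'
from h import *
import pickle
s=readout.get_state();print(s)
for n in ["scene","top","wrist"]:
    im=imaging.get_image(n);cv2.imwrite(f"pics/{n}0.png",im['img']);pickle.dump(im,open(f"{n}0.pkl","wb"))
    print({k:v for k,v in im.items() if k!='img'})
E
```

```text
{'time_s': 0.0, 'joints': array([ 1.13790579e+00,  3.59501575e-01,  1.51146108e+00, -2.54035456e-05,
        1.27252768e+00, -1.15105948e-01]), 'dq': array([ 0.0014105 ,  0.00089013,  0.00050229, -0.00025193, -0.0005731 ,
       -0.00046706]), 'joint_efforts': array([-4.12294412e-04, -5.27614152e+01, -2.78619629e+01, -5.32385366e-04,
        1.32030307e-02, -1.59262009e-05]), 'position': array([0.18720915, 0.56932948, 0.24444473]), 'eef_rot': array([-0.69755134,  0.6988478 , -0.11205227,  0.11170571]), 'contact_force': array([ 0.83555483, -0.17915126,  0.21965441]), 'torque': array([ 0.03019417, -0.02246905, -0.05786149]), 'opening': 0.08542052454076307}
{'fx': 458.66521512065924, 'fy': 458.66521512065924, 'cx': 284.76708455502984, 'cy': 210.29126055456078, 'distortion': array([-0.13598126,  0.        ,  0.        ,  0.        ,  0.        ]), 'extrinsics': array([[ 0.37548432,  0.92679338,  0.00809637, -0.17633929],
       [ 0.53075957, -0.20785605, -0.8216387 , -0.21555105],
       [-0.75980643,  0.31280967, -0.56995114,  1.56608571],
       [ 0.        ,  0.        ,  0.        , 
[... 305 characters left out ...]
0979555, -0.10482004,  0.57151067],
       [ 0.1047816 ,  0.00435915, -0.9944857 ,  1.26030877],
       [ 0.        ,  0.        ,  0.        ,  1.        ]])}
{'fx': 293.1167353334218, 'fy': 293.1167353334218, 'cx': 277.0942893396956, 'cy': 210.41862130943164, 'distortion': array([-0.02057859,  0.        ,  0.        ,  0.        ,  0.        ]), 'mount': array([[-4.29972551e-04,  9.59037626e-01,  2.83278391e-01,
        -7.27945831e-02],
       [-7.41534765e-04, -2.83278645e-01,  9.59037361e-01,
        -1.29014232e-01],
       [ 9.99999633e-01,  2.02298965e-04,  8.32961783e-04,
        -2.40448572e-04],
       [ 0.00000000e+00,  0.00000000e+00,  0.00000000e+00,
         1.00000000e+00]])}
```

View pics/scene0.png

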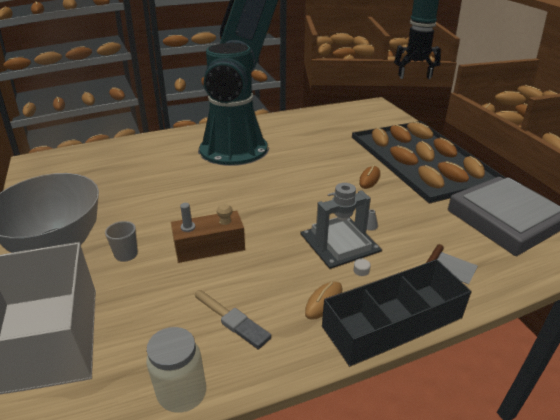

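View pics/top0.png

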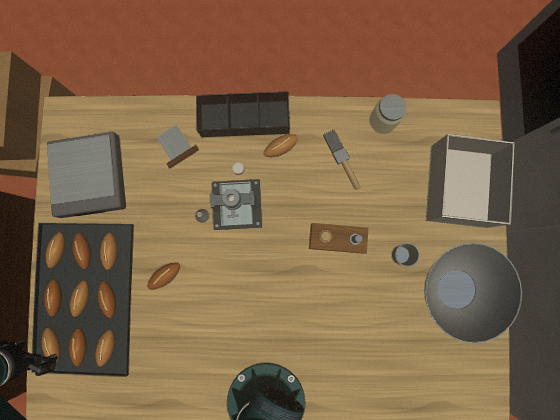

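View pics/wrist0.png

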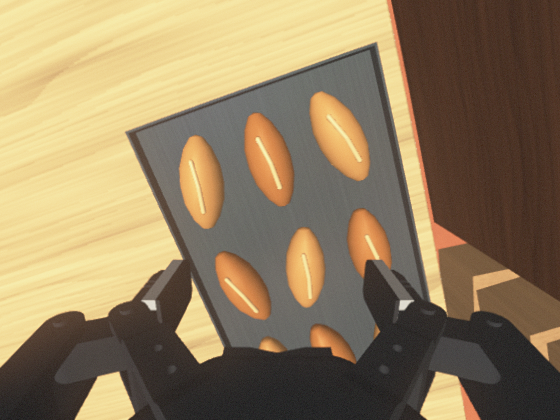

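The scene view shows the rod at about (187,215), the stamp at (224,213) and the barrel at (345,195). In the top view they are at (356,239), (326,237) and (232,198). I'll zoom in on those.

Run:
```python
import cv2,numpy as np
a=cv2.imread('pics/top0.png');b=cv2.imread('pics/scene0.png')
A=cv2.resize(a[215:265,300:380],None,fx=5,fy=5,interpolation=2);B=cv2.resize(a[170:240,190:270],None,fx=5,fy=5,interpolation=2)
C=cv2.resize(b[195:265,165:250],None,fx=4.7,fy=4.7,interpolation=2);D=cv2.resize(b[175:265,300:385],None,fx=4.7,fy=4.7,interpolation=2)
def st(x,y):
    h=max(x.shape[0],y.shape[0]);f=lambda i:np.pad(i,((0,h-i.shape[0]),(0,0),(0,0)));return np.hstack([f(x),f(y)])
cv2.imwrite('pics/z1.png',st(A,B));cv2.imwrite('pics/z2.png',st(C,D))
```

```text
(no output)
```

View pics/z1.png

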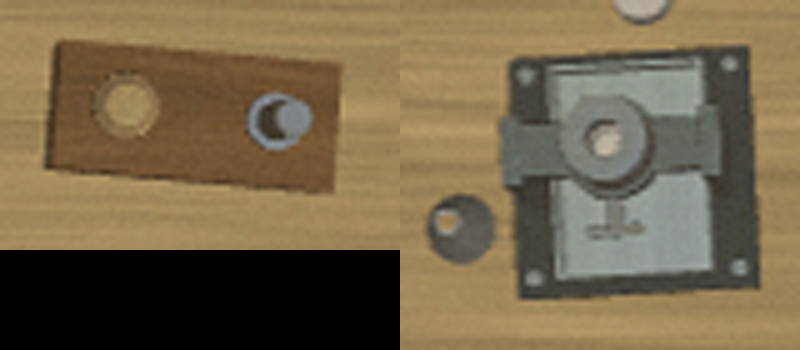

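View pics/z2.png

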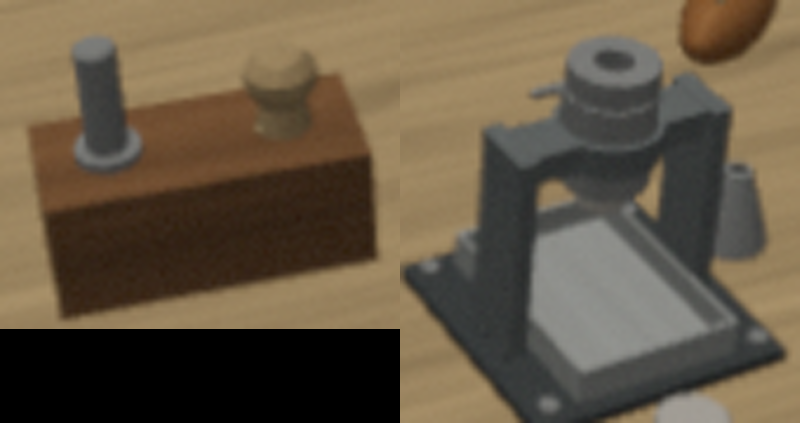

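Run:
```python
from h import *
import pickle
t=pickle.load(open('top0.pkl','rb'));s=pickle.load(open('scene0.pkl','rb'))
f=lambda u,v,k,ox,oy:((u+.5)/k-.5+ox,(v+.5)/k-.5+oy)
T=lambda u,v:f(u,v,5,300,215); B=lambda u,v:f(u-400,v,5,190,170)
C=lambda u,v:f(u,v,4.7,165,195); D=lambda u,v:f(u-400,v,4.7,300,175)
print('rodtop',plane(t,*T(291,118),.136),'flange',plane(t,*T(279,122),.076),'scene rodtop',plane(s,*C(95,48),.136))
print('stamp',plane(t,*T(126,105),.09))
for n,p in [('block',[(60,42),(341,66),(334,192),(48,168)])]:
  P=np.array([plane(t,*T(*q),.07) for q in p]);print(n,P.round(4),P.mean(0))
P=np.array([plane(t,*B(*q),.006) for q in [(510,60),(747,46),(760,288),(519,299)]]);print('stand',P.round(4),P.mean(0))
for z in (.144,.16,.176): print(z,plane(t,*B(606,140),z),plane(s,*D(613,65),z))
def tri(a,b):
  (o1,d1),(o2,d2)=a,b
  x=np.linalg.lstsq(np.c_[d1,-d2],o2-o1,rcond=None)[0];return o1+d1*x[0],o2+d2*x[1]
print(tri(ray(t,*B(606,140)),ray(s,*D(613,65))))
print(tri(ray(t,*T(291,118)),ray(s,*C(95,48))))
for n,u,v,z in [('nozzle',*B(461,229),.02),('spare',*B(642,-5),.02)]:print(n,plane(t,u,v,z))
print('cup',plane(t,405,255,.07),'roll',plane(t,281,146,.03),plane(t,164,275,.03))
```

```text
rodtop [ 0.48885487 -0.25441082  0.136     ] flange [ 0.48913232 -0.2580227   0.076     ] scene rodtop [ 0.49321955 -0.25544748  0.136     ]
stamp [ 0.49752646 -0.16764994  0.09      ]
block [[ 0.535  -0.131   0.07  ]
 [ 0.5224 -0.2957  0.07  ]
 [ 0.4489 -0.291   0.07  ]
 [ 0.4615 -0.1243  0.07  ]] [ 0.4919551  -0.21050447  0.07      ]
stand [[0.6661 0.1759 0.006 ]
 [0.6761 0.0284 0.006 ]
 [0.5256 0.018  0.006 ]
 [0.5172 0.1662 0.006 ]] [0.59626763 0.09713134 0.006     ]
0.144 [0.59740572 0.09781663 0.144     ] [0.57462478 0.10969895 0.144     ]
0.16 [0.59520702 0.0958489  0.16      ] [0.5968526  0.09626703 0.16      ]
0.176 [0.59300832 0.09388116 0.176     ] [0.61908042 0.08283511 0.176     ]
(array([0.59533731, 0.0959655 , 0.15905185]), array([0.59578236, 0.09691376, 0.15922962]))
(array([ 0.4889789 , -0.25490697,  0.13319817]), array([ 0.48898342, -0.25488828,  0.13319506]))
nozzle [0.55879578 0.20069416 0.02      ]
spare [0.70496413 0.09293901 0.02      ]
cup [ 0.44381394 -0.40440714  0.07      ] roll [ 0.77490537 -0.03908117  0.03      ] [0.37688778 0.30827828 0.03      ]
```

Run:
```python
from h import *
from scipy.spatial.transform import Rotation as R
s=readout.get_state();q=s['eef_rot']
M=R.from_quat([q[1],q[2],q[3],q[0]]).as_matrix();print(M.round(3)); print(r.tcp_to_tips,s['joints'])
print('yaw of z',np.degrees(np.arctan2(M[1,2],M[0,2])),'base az',np.degrees(s['joints'][0]))
```

```text
[[ 0.95  -0.001  0.312]
 [-0.312 -0.001  0.95 ]
 [-0.    -1.    -0.001]]
0.014 [ 1.13792260e+00  3.59372729e-01  1.51120683e+00 -1.31888464e-05
  1.27251200e+00 -1.15096822e-01]
yaw of z 71.79295413457663 base az 65.19816259245555
```

Emit:
arm_command(
  slide=[
    [0.033,-0.034,0.0],
    [0.033,-0.034,0.0],
    [0.033,-0.034,0.0],
    [0.033,-0.034,0.0],
    [0.033,-0.034,0.0],
    [0.033,-0.034,0.0],
    [0.033,-0.034,0.0],
    [0.033,-0.034,0.0],
    [0.003,-0.048,0],
    [0.003,-0.048,0],
    [0.003,-0.048,0],
    [0.003,-0.048,0],
  ],
  turn=[
    [0,0,-0.147],
    [0,0,-0.147],
    [0,0,-0.147],
    [0,0,-0.147],
    [0,0,-0.147],
    [0,0,-0.147],
    [0,0,-0.147],
    [0,0,-0.147],
    [0,0,-0.147],
    [0,0,0],
    [0,0,0],
    [0,0,0],
  ],
  jaw=[-1,-1,-1,-1,-1,-1,-1,-1,-1,-1,-1,-1],
  squeeze=60,
)

```text
time_s: 1.35
position: [0.4708, 0.0927, 0.2425]
eef_rot: [0.476, -0.473, 0.524, -0.524]
contact_force: [1.6, -1.3, -1.2]
opening: 0.0856
```

Emit:
arm_command(
  slide=[
    [0.003,-0.048,0.002],
    [0.003,-0.048,0.002],
    [0.003,-0.048,0],
    [0.003,-0.048,0],
    [0.003,-0.048,0],
    [0.003,-0.048,0],
    [0.002,-0.045,0],
    [0,-0.014,0],
    [0,0,0],
  ],
  turn=[
    [0,0,0],
    [0,0,0],
    [0,0,0],
    [0,0,0],
    [0,0,0],
    [0,0,0],
    [0,0,0],
    [0,0,0],
    [0,0,0],
  ],
  jaw=[-1,-1,-1,-1,-1,-1,-1,-1,-1],
)

```text
time_s: 2.25
position: [0.488, -0.2748, 0.2458]
eef_rot: [-0.474, 0.471, -0.526, 0.526]
contact_force: [0.2, 0.3, -0.8]
opening: 0.0854
```

```bash
cat >> h.py <<'E'
from scipy.spatial.transform import Rotation as R
import pickle
def wrist(name):
    s=readout.get_state();im=imaging.get_image("wrist");cv2.imwrite(f"pics/{name}.png",im['img'])
    q=s['eef_rot'];T=np.eye(4);T[:3,:3]=R.from_quat([q[1],q[2],q[3],q[0]]).as_matrix();T[:3,3]=s['position']
    pickle.dump((im,T@im['mount'],s),open(name+'.pkl','wb'));return im,T@im['mount'],s
E
python3 - <<'E'
from h import *
im,T,s=wrist('w1');print(s['position'],s['eef_rot'],s['joints'],s['contact_force'],T.round(3))
E
```

```text
[ 0.4880172  -0.27481309  0.24582002] [-0.47398008  0.47113635 -0.52554112  0.52647883] [-0.63856703  0.29985169  1.59871299  0.00388694  1.24093048 -0.53286749] [ 0.20573617  0.29453176 -0.84738918] [[ 0.994 -0.103 -0.025  0.494]
 [-0.106 -0.954 -0.279 -0.204]
 [ 0.005  0.28  -0.96   0.375]
 [ 0.     0.     0.     1.   ]]
```

View pics/w1.png

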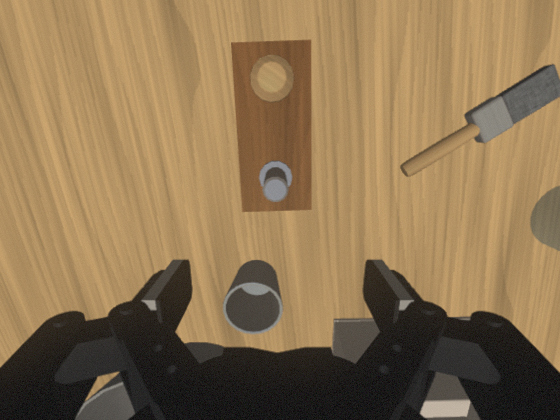

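Run:
```python
from h import *
im,T,s=pickle.load(open('w1.pkl','rb'))
a=im['img'];cv2.imwrite('pics/w1z.png',cv2.resize(a[150:220,230:320],None,fx=8,fy=8,interpolation=2))
print(plane(im,275.5,188,.136,T),plane(im,275.5,177,.076,T),plane(im,271.5,77,.09,T))
```

```text
[ 0.48862139 -0.25352037  0.136     ] [ 0.48848049 -0.25459524  0.076     ] [ 0.49494019 -0.16175585  0.09      ]
```

View pics/w1z.png

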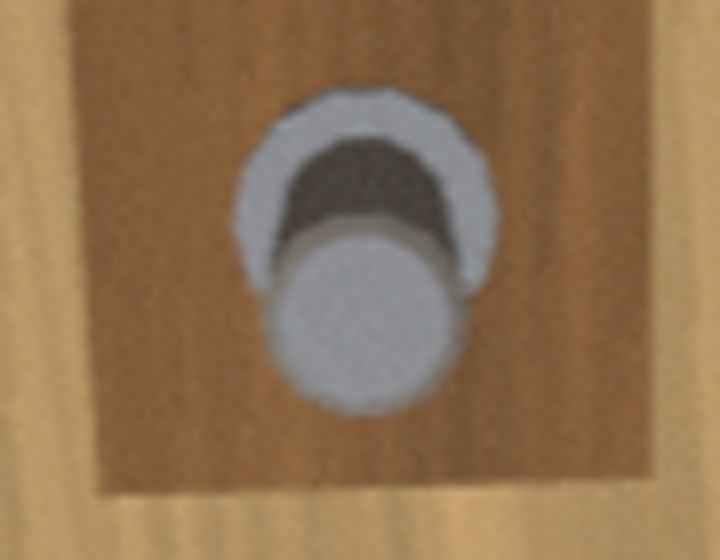

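Emit:
arm_command(
  slide=[
    [0.0003,0.01,0],
    [0.0003,0.009,0],
    [0,0,-0.02],
    [0,0,-0.02],
    [0,0,-0.02],
    [0,0,0],
    [0,0,0],
  ],
  turn=[
    [0,0,0],
    [0,0,0],
    [0,0,0],
    [0,0,0],
    [0,0,0],
    [0,0,0],
    [0,0,0],
  ],
  jaw=[-1,-1,-1,-1,-1,-1,-1],
)

```text
time_s: 3.0
position: [0.4882, -0.2375, 0.1858]
eef_rot: [0.479, -0.474, 0.524, -0.522]
contact_force: [1.5, 0.3, 0.1]
opening: 0.0854
```

Run:
```python
from h import *
im,T,s=wrist('w2');print(s['position'],s['eef_rot'],s['contact_force'])
```

```text
[ 0.48816104 -0.23746225  0.18580491] [ 0.47856109 -0.47357248  0.52388172 -0.52178189] [1.54384256 0.34462947 0.07108577]
```

View pics/w2.png

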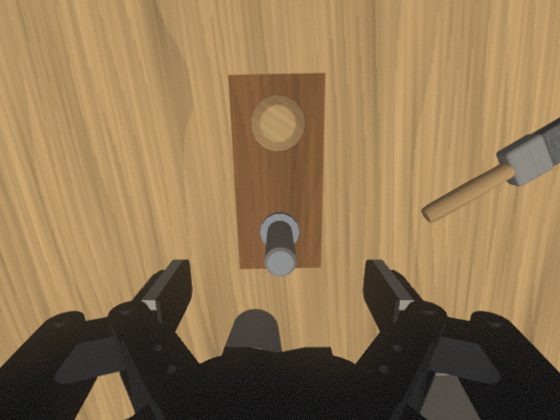

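Run:
```python
from h import *
im,T,s=pickle.load(open('w2.pkl','rb'))
print(plane(im,280,262,.136,T),plane(im,279.7,230.5,.076,T),plane(im,277.5,123,.09,T),s['dq'])
print(readout.get_state()['position'],readout.get_state()['dq'])
```

```text
[ 0.48789431 -0.25392012  0.136     ] [ 0.48849095 -0.25324914  0.076     ] [ 0.49478603 -0.1642507   0.09      ] [ 0.02467159  0.00085704  0.03012467  0.00427125 -0.00041308  0.00535278]
[ 0.48797331 -0.23740579  0.1858132 ] [-0.01264644 -0.00264724 -0.01370816 -0.00566995 -0.00064029 -0.00386202]
```

Emit:
arm_command(
  slide=[
    [0,0,0],
  ],
  turn=[
    [0,0,0],
  ],
  jaw=[-1],
)

```text
time_s: 3.15
position: [0.4885, -0.237, 0.1868]
eef_rot: [0.479, -0.474, 0.523, -0.522]
contact_force: [0.0, 1.1, -0.1]
opening: 0.0859
```

Emit:
arm_command(
  slide=[
    [0,-0.008,0],
    [0,0,0],
    [0,0,0],
  ],
  turn=[
    [0,0,0],
    [0,0,0],
    [0,0,0],
  ],
  jaw=[-1,-1,-1],
)

```text
time_s: 3.45
position: [0.4898, -0.2463, 0.1891]
eef_rot: [-0.479, 0.473, -0.522, 0.523]
contact_force: [-0.2, 0.1, -0.1]
opening: 0.0854
```

Emit:
arm_command(
  slide=[
    [-0.0012,-0.0072,0],
    [0,0,0],
    [0,0,-0.01],
    [0,0,-0.01],
    [0,0,-0.01],
    [0,0,0],
  ],
  turn=[
    [0,0,0],
    [0,0,0],
    [0,0,0],
    [0,0,0],
    [0,0,0],
    [0,0,0],
  ],
  jaw=[-1,-1,-1,-1,-1,-1],
)

```text
time_s: 4.05
position: [0.488, -0.2548, 0.1563]
eef_rot: [-0.479, 0.473, -0.522, 0.524]
contact_force: [-0.8, 0.1, 0.5]
opening: 0.0856
```

Emit:
arm_command(
  slide=[
    [0.0003,0.0008,-0.012],
    [0,0,-0.012],
    [0,0,-0.012],
    [0,0,-0.011],
    [0,0,0],
    [0,0,0],
  ],
  turn=[
    [0,0,0],
    [0,0,0],
    [0,0,0],
    [0,0,0],
    [0,0,0],
    [0,0,0],
  ],
  jaw=[-1,-1,-1,-1,-1,-1],
)

```text
time_s: 4.65
position: [0.4875, -0.2529, 0.1035]
eef_rot: [0.479, -0.473, 0.523, -0.522]
contact_force: [0.2, 0.8, 0.5]
opening: 0.0852
```

Run:
```python
from h import *
im,T,s=wrist('w3');print(s['position'],s['eef_rot'],s['contact_force'],T[:3,:3])
```

```text
[ 0.48752181 -0.25292817  0.10348388] [ 0.47877155 -0.4733154   0.52330785 -0.52239758] [0.17851866 0.80539715 0.53364876] [[ 0.99564191 -0.09098127 -0.02048382]
 [-0.09310225 -0.95698314 -0.27480038]
 [ 0.00539902  0.27550987 -0.96128308]]
```

View pics/w3.png

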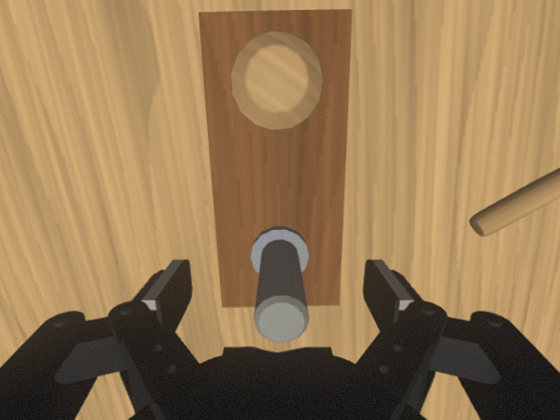

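The rod handle at (281,318) sits midway between the jaws, so I'm closing on it.

Emit:
arm_command(
  slide=[
    [0,0,0],
    [0,0,0],
    [0,0,0],
    [0,0,0],
    [0,0,0],
    [0,0,0],
    [0,0,0],
    [0,0,0],
  ],
  turn=[
    [0,0,0],
    [0,0,0],
    [0,0,0],
    [0,0,0],
    [0,0,0],
    [0,0,0],
    [0,0,0],
    [0,0,0],
  ],
  jaw=[1,1,1,1,1,1,1,1],
  squeeze=70,
)

```text
time_s: 5.5
position: [0.4886, -0.2537, 0.1055]
eef_rot: [-0.479, 0.473, -0.522, 0.524]
contact_force: [-0.2, 0.5, 0.4]
opening: 0.0205
```

Emit:
arm_command(
  slide=[
    [0,0,0.01],
    [0,0,0.02],
    [0,0,0.025],
    [0,0,0.03],
    [0,0,0.035],
    [0,0,0.035],
    [0,0,0.025],
    [0,0,0.01],
    [0,0,0],
    [0,0,0],
  ],
  turn=[
    [0,0,0],
    [0,0,0],
    [0,0,0],
    [0,0,0],
    [0,0,0],
    [0,0,0],
    [0,0,0],
    [0,0,0],
    [0,0,0],
    [0,0,0],
  ],
  jaw=[1,1,1,1,1,1,1,1,1,1],
)

```text
time_s: 6.5
position: [0.4862, -0.2521, 0.3054]
eef_rot: [-0.479, 0.473, -0.522, 0.523]
contact_force: [-0.8, 0.2, -3.0]
opening: 0.0208
```

Run:
```python
from h import *
im,T,s=wrist('w4');print(s['position'],s['eef_rot'],s['contact_force'],s['opening'],s['joints'])
im=imaging.get_image('scene');cv2.imwrite('pics/s4.png',im['img']);pickle.dump(im,open('s4.pkl','wb'))
```

```text
[ 0.48623589 -0.25213738  0.30539318] [-0.4789433   0.47307904 -0.52229238  0.52346939] [-0.75453794  0.2082147  -3.02395434] 0.020752914449413632 [-0.60960341  0.23065628  1.54319481  0.00788854  1.36429275 -0.51743294]
```

View pics/w4.png

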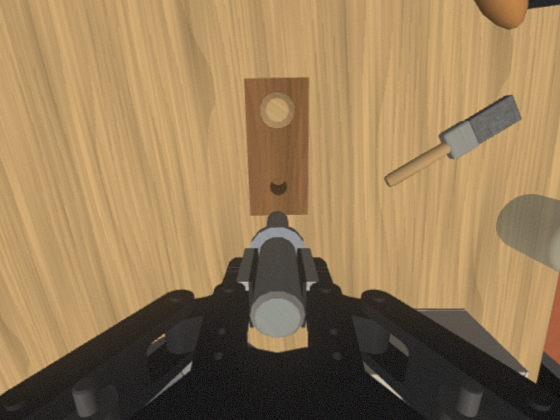

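View pics/s4.png

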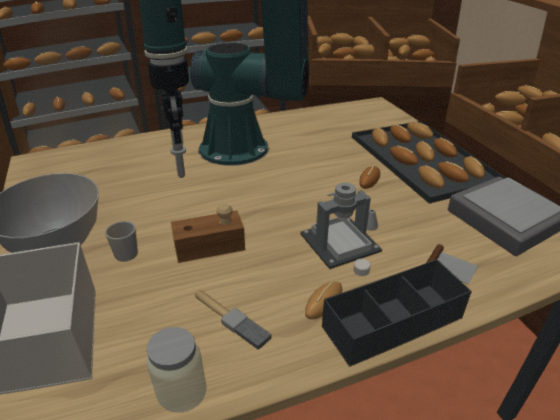

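Emit:
arm_command(
  slide=[
    [0.008,0.02,0],
    [0.015,0.04,0],
    [0.016,0.04,0],
    [0.016,0.04,0],
    [0.016,0.04,0],
    [0.016,0.04,0],
    [0.01,0.025,0],
    [0.005,0.012,0],
    [0,0.003,0],
    [0,0,0],
    [0,0,0],
  ],
  turn=[
    [0,0,0],
    [0,0,0],
    [0,0,0],
    [0,0,0],
    [0,0,0],
    [0,0,0],
    [0,0,0],
    [0,0,0],
    [0,0,0],
    [0,0,0],
    [0,0,0],
  ],
  jaw=[1,1,1,1,1,1,1,1,1,1,1],
)

```text
time_s: 7.7
position: [0.5825, 0.0165, 0.2874]
eef_rot: [0.471, -0.478, 0.532, -0.516]
contact_force: [0.2, -0.6, -1.5]
opening: 0.0203
```

Run:
```python
from h import *
im,T,s=wrist('w5');print(s['position'],s['eef_rot'],s['dq'],s['contact_force'],s['opening'])
q=s['eef_rot'];print(R.from_quat([q[1],q[2],q[3],q[0]]).as_matrix().round(4))
```

```text
[0.58252277 0.01645026 0.28739588] [ 0.47119189 -0.47819167  0.53193039 -0.51610173] [-1.40555269e-02  3.43998114e-03  7.69599995e-03 -6.61858452e-03
 -5.00354328e-05 -5.65838772e-03] [ 0.17529813 -0.63115926 -1.51995804] 0.020319905717097686
[[-0.0986 -0.0224  0.9949]
 [-0.9951  0.0099 -0.0984]
 [-0.0077 -0.9997 -0.0232]]
```

View pics/w5.png

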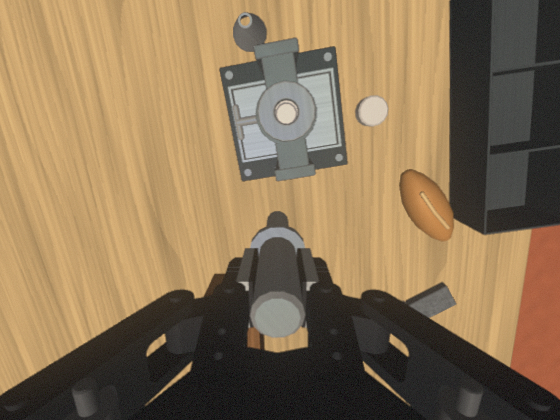

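Run:
```python
from h import *
im,T,s=pickle.load(open('w5.pkl','rb'))
cv2.imwrite('pics/w5z.png',cv2.resize(im['img'][65:155,235:340],None,fx=6,fy=6,interpolation=2))
cv2.imwrite('pics/w5r.png',cv2.resize(im['img'][200:340,230:325],None,fx=4,fy=4,interpolation=2))
q=s['eef_rot'];M=R.from_quat([q[1],q[2],q[3],q[0]]).as_matrix()
print(np.cross(M[:,1],[0,0,-1]))
```

```text
[-0.00994347 -0.02236347 -0.        ]
```

View pics/w5z.png

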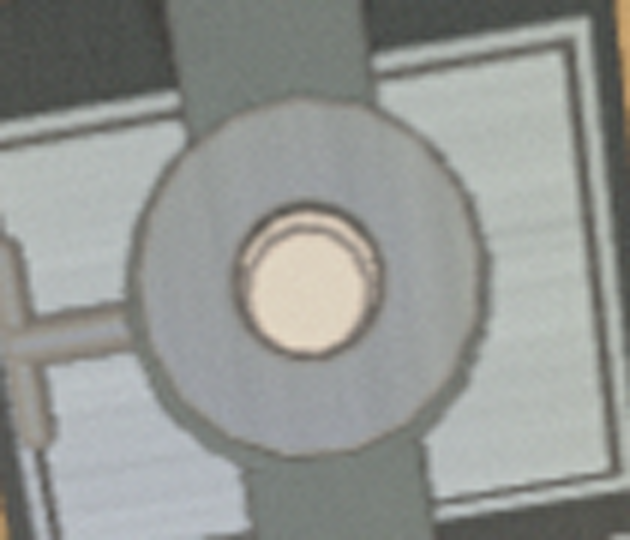

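View pics/w5r.png

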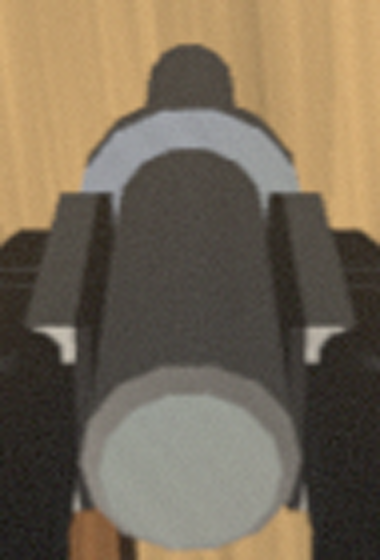

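Run:
```python
from h import *
im,T,s=pickle.load(open('w5.pkl','rb'))
f=lambda u,v,k,ox,oy:((u+.5)/k-.5+ox,(v+.5)/k-.5+oy)
c=f(311,277,6,235,65);h=f(310,280.5,6,235,65)
for z in (.15,.159,.165):print(z,plane(im,*c,z,T),plane(im,*h,z,T))
# height from diameter
for z in (.15,.155,.16,.165):
  l,rr,t,b=[plane(im,*f(u,v,6,235,65),z,T) for u,v in((137,277),(485,277),(311,98),(311,455))];print(z,np.linalg.norm(l-rr),np.linalg.norm(t-b))
im2=dict(im);im2['extrinsics']=np.linalg.inv(im['mount'])
pts=[(0,-.0305,0),(-.011,-.0305,0),(.011,-.0305,0)]+[(6e-3*np.cos(a),.097,6e-3*np.sin(a)) for a in np.linspace(0,2*np.pi,9)]+[(8.5e-3*np.cos(a),.092,8.5e-3*np.sin(a)) for a in np.linspace(0,2*np.pi,9)]+[(.017*np.cos(a),.0295,.017*np.sin(a)) for a in np.linspace(0,2*np.pi,9)]
print(proj(im2,pts).round(1)); print('obs top',f(191,472,4,230,200),'tip upper',f(190,45,4,230,200),'flange top edge',f(190,110,4,230,200),f(83,190,4,230,200),f(298,190,4,230,200))
```

```text
0.15 [0.59491143 0.09989338 0.15      ] [0.59472484 0.0994289  0.15      ]
0.159 [0.59479411 0.09944799 0.159     ] [0.59461381 0.09899918 0.159     ]
0.165 [0.59471589 0.09915106 0.165     ] [0.59453979 0.09871269 0.165     ]
0.15 0.05014670561363026 0.04903477374865176
0.155 0.04920736210952586 0.04811625885056632
0.16 0.04826801860542145 0.04719774395248087
0.165 0.047328675101317046 0.046279229054395424
[[279.4 315.1]
 [279.5 290.5]
 [279.3 338.4]
 [278.  223.8]
 [283.3 221.8]
 [285.5 216.8]
 [283.3 211.8]
 [278.1 209.7]
 [272.8 211.8]
 [270.6 216.8]
 [272.8 221.8]
 [278.  223.8]
 [278.1 228.8]
 [285.6 225.9]
 [288.8 218.7]
 [285.7 211.4]
 [278.1 208.4]
 [270.4 211.4]
 [267.3 218.7]
 [270.5 225.9]
 [278.1 228.8]
 [278.5 277.4]
 [298.5 270. ]
 [307.4 251.5]
 [299.4 232.4]
 [278.6 224.2]
 [257.7 232.4]
 [249.6 251.5]
 [258.5 270. ]
 [278.5 277.4]]
obs top (277.375, 317.625) tip upper (277.125, 210.875) flange top edge (277.125, 227.125) (250.375, 247.125) (304.125, 247.125)
```

Emit:
arm_command(
  slide=[
    [0.002,0.008,0.002],
    [0.002,0.014,0.002],
    [0.002,0.014,0.001],
    [0.002,0.014,0],
    [0.002,0.012,0],
    [0.002,0.008,0],
    [0,0.003,0],
    [0,0,0],
    [0,0,0],
  ],
  turn=[
    [-0.004,-0.008,0],
    [-0.003,-0.007,0],
    [-0.003,-0.007,0],
    [0,0,0],
    [0,0,0],
    [0,0,0],
    [0,0,0],
    [0,0,0],
    [0,0,0],
  ],
  jaw=[1,1,1,1,1,1,1,1,1],
)

```text
time_s: 8.65
position: [0.595, 0.0944, 0.2938]
eef_rot: [-0.475, 0.474, -0.524, 0.526]
contact_force: [-0.1, -0.5, -0.9]
opening: 0.0209
```

```bash
cat >> h.py <<'E'
def st():
    s=readout.get_state();q=s['eef_rot'];M=R.from_quat([q[1],q[2],q[3],q[0]]).as_matrix()
    print(s['time_s'],s['position'].round(4),'tilt corr',np.cross(M[:,1],[0,0,-1]).round(4),'F',s['contact_force'].round(1),s['opening'].round(4));return s
E
python3 - <<'E'
from h import *
st();im,T,s=wrist('w6')
im=imaging.get_image('scene');pickle.dump(im,open('s6.pkl','wb'))
a=im['img'];cv2.imwrite('pics/s6.png',cv2.resize(a[80:280,270:420],None,fx=3,fy=3,interpolation=2))
E
```

```text
Traceback (most recent call last):
  File "h.py", line 21, in st
    print(s['time_s'],s['position'].round(4),'tilt corr',np.cross(M[:,1],[0,0,-1]).round(4),'F',s['contact_force'].round(1),s['opening'].round(4));return s
                                                                                                                            ^^^^^^^^^^^^^^^^^^
AttributeError: 'float' object has no attribute 'round'
```

```bash
sed -i "s/s\['opening'\].round(4)/s['opening']/" h.py
python3 - <<'E'
from h import *
st();im,T,s=wrist('w6')
cv2.imwrite('pics/w6z.png',cv2.resize(im['img'][140:340,210:350],None,fx=3,fy=3,interpolation=2))
im=imaging.get_image('scene');pickle.dump(im,open('s6.pkl','wb'))
a=im['img'];cv2.imwrite('pics/s6.png',cv2.resize(a[80:240,290:410],None,fx=3.7,fy=3.7,interpolation=2))
E
```

```text
8.65 [0.595  0.0944 0.2938] tilt corr [0.001 0.003 0.   ] F [-0.1 -0.5 -0.9] 0.020871443493888073
```

View pics/w6z.png

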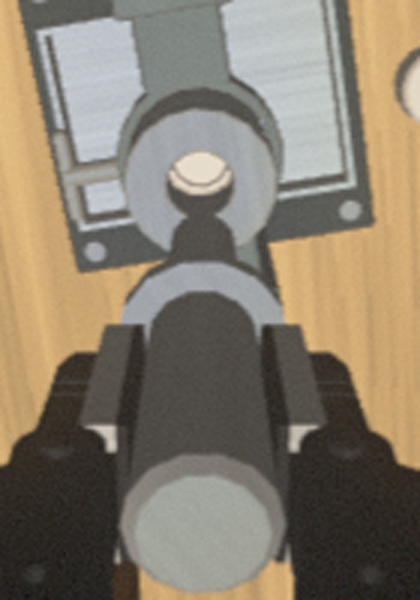

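View pics/s6.png

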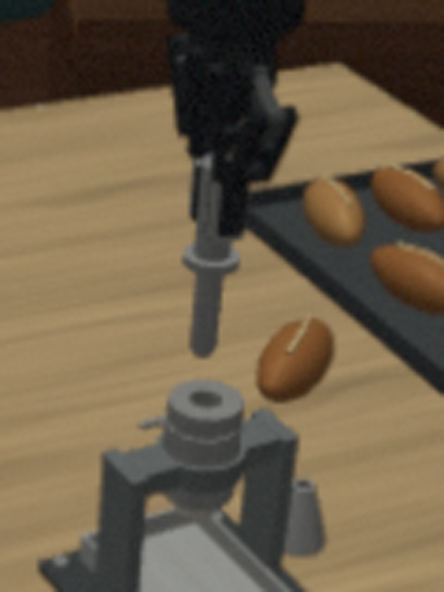

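Run:
```python
from h import *
im,T,s=pickle.load(open('w6.pkl','rb'))
f=lambda u,v,k,ox,oy:((u+.5)/k-.5+ox,(v+.5)/k-.5+oy)
F=lambda u,v:f(u,v,3,210,140)
for z in (.15,.158,.165):
  print(z,plane(im,*F(201,183),z,T),np.linalg.norm(plane(im,*F(121,183),z,T)-plane(im,*F(281,183),z,T)),'hole',plane(im,*F(200,181),z,T))
im2=dict(im);im2['extrinsics']=np.linalg.inv(im['mount'])
a=np.linspace(0,2*np.pi,9)
print('tip pred top',proj(im2,[(-.006,.097,0),(-.0085,.092,0),(-.017,.0295,0),(0,-.0305,0)]),'obs',F(203,200),F(203,262),F(203,530))
# scene
s6=pickle.load(open('s6.pkl','rb'));G=lambda u,v:f(u,v,3.7,290,80)
P=s['position']
print('tip pred',proj(s6,[P+[0,0,-.097],P+[0,0,-.0295]]),'obs',G(202,354),G(211,259),'barrel',G(205,401))
print(proj(s6,[[.595,.098,.158],[.5955,.0965,.158],[.595,.0985,.158]]))
```

```text
0.15 [0.59444076 0.09581225 0.15      ] 0.05123943118486763 hole [0.59418912 0.09650206 0.15      ]
0.158 [0.5946272  0.09787301 0.158     ] 0.049736449612086335 hole [0.59438293 0.09854259 0.158     ]
0.165 [0.59479033 0.09967618 0.165     ] 0.04842134073590268 hole [0.59455252 0.10032806 0.165     ]
tip pred top [[278.03963662 209.66833202]
 [278.07097568 208.38861002]
 [278.56691713 224.18081317]
 [279.39630597 315.09215957]] obs (277.3333333333333, 206.33333333333331) (277.3333333333333, 227.0) (277.3333333333333, 316.33333333333337)
tip pred [[345.1363927  174.35856735]
 [347.60460477 147.55213909]] obs (344.22972972972974, 175.3108108108108) (346.6621621621622, 149.63513513513513) barrel (345.0405405405405, 188.0135135135135)
[[345.1365256  188.63047262]
 [344.66579779 188.86263235]
 [345.32755632 188.58896608]]
```

Emit:
arm_command(
  slide=[
    [0.0007,0.0035,0],
    [0,0,0],
    [0,0,-0.008],
    [0,0,-0.008],
    [0,0,-0.006],
    [0,0,0],
    [0,0,0],
  ],
  turn=[
    [0,0.003,0],
    [0,0,0],
    [0,0,0],
    [0,0,0],
    [0,0,0],
    [0,0,0],
    [0,0,0],
  ],
  jaw=[1,1,1,1,1,1,1],
)

```text
time_s: 9.45
position: [0.5951, 0.0963, 0.2689]
eef_rot: [0.472, -0.474, 0.525, -0.525]
contact_force: [0.3, 0.1, -1.4]
opening: 0.0205
```

Run:
```python
from h import *
st();im,T,s=wrist('w7')
A=cv2.resize(im['img'][170:290,220:340],None,fx=5,fy=5,interpolation=2)[:,:400+0]
A=cv2.resize(im['img'][170:290,235:315],None,fx=5,fy=5,interpolation=2)
im=imaging.get_image('scene');pickle.dump(im,open('s7.pkl','wb'))
B=cv2.resize(im['img'][130:230,312:378],None,fx=6,fy=6,interpolation=2)
cv2.imwrite('pics/c7.png',np.hstack([A,B]))
```

```text
9.45 [0.5951 0.0963 0.2689] tilt corr [ 0.0014 -0.0021  0.    ] F [ 0.3  0.1 -1.4] 0.020489085820654018
```

View pics/c7.png

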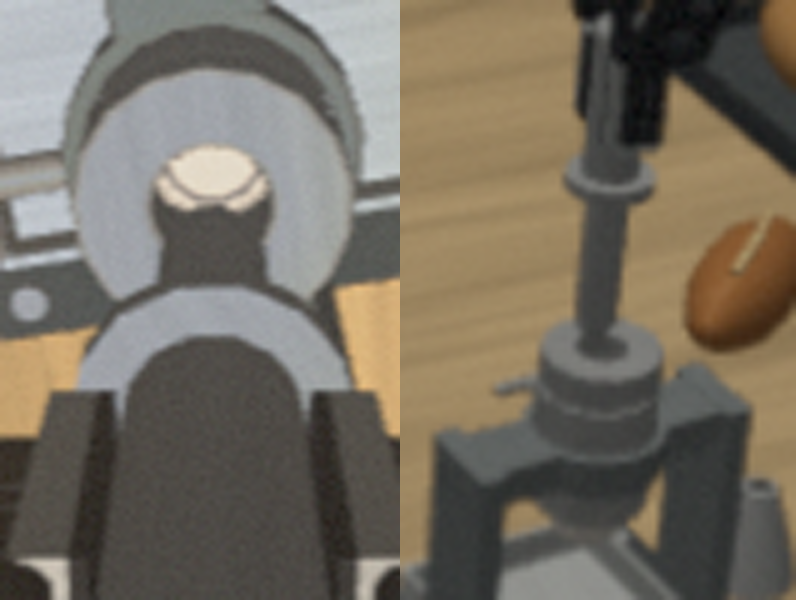

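Run:
```python
from h import *
im,T,s=pickle.load(open('w7.pkl','rb'))
f=lambda u,v,k,ox,oy:((u+.5)/k-.5+ox,(v+.5)/k-.5+oy)
F=lambda u,v:f(u,v,5,235,170)
for z in (.155,.158,.161):
  print(z,'L/R mid',plane(im,*F(215,195),z,T),'diam',np.linalg.norm(plane(im,*F(75,200),z,T)-plane(im,*F(355,200),z,T)),'holetop',plane(im,*F(212,143),z,T),'facetop',plane(im,*F(213,68),z,T))
print('obs tip upper edge at z tip',plane(im,*F(214,205),s['position'][2]-.097,T))
```

```text
0.155 L/R mid [0.59477653 0.0982093  0.155     ] diam 0.04833066281083988 holetop [0.59521649 0.10744788 0.155     ] facetop [0.59672631 0.12035164 0.155     ]
0.158 L/R mid [0.59486306 0.09907112 0.158     ] diam 0.04773340190247077 holetop [0.59529758 0.10819554 0.158     ] facetop [0.59678874 0.12093983 0.158     ]
0.161 L/R mid [0.59494959 0.09993294 0.161     ] diam 0.04713614099410177 holetop [0.59537867 0.10894319 0.161     ] facetop [0.59685117 0.12152802 0.161     ]
obs tip upper edge at z tip [0.59493101 0.10140542 0.17186143]
```

Emit:
arm_command(
  slide=[
    [0,0.0027,0],
    [0,0,0],
    [0,0,-0.004],
    [0,0,-0.004],
    [0,0,-0.003],
    [0,0,0],
  ],
  turn=[
    [0,-0.002,0],
    [0,0,0],
    [0,0,0],
    [0,0,0],
    [0,0,0],
    [0,0,0],
  ],
  jaw=[1,1,1,1,1,1],
)

```text
time_s: 10.15
position: [0.5958, 0.0994, 0.2582]
eef_rot: [-0.474, 0.473, -0.524, 0.526]
contact_force: [-0.4, 0.2, -1.5]
opening: 0.0204
```

Run:
```python
from h import *
st();im,T,s=wrist('w8')
A=cv2.resize(im['img'][170:290,235:315],None,fx=5,fy=5,interpolation=2)
im=imaging.get_image('scene');pickle.dump(im,open('s8.pkl','wb'))
B=cv2.resize(im['img'][130:230,312:378],None,fx=6,fy=6,interpolation=2)
cv2.imwrite('pics/c8.png',np.hstack([A,B]))
```

```text
10.15 [0.5958 0.0994 0.2582] tilt corr [0.0012 0.0024 0.    ] F [-0.4  0.2 -1.5] 0.020350902894036453
```

View pics/c8.png

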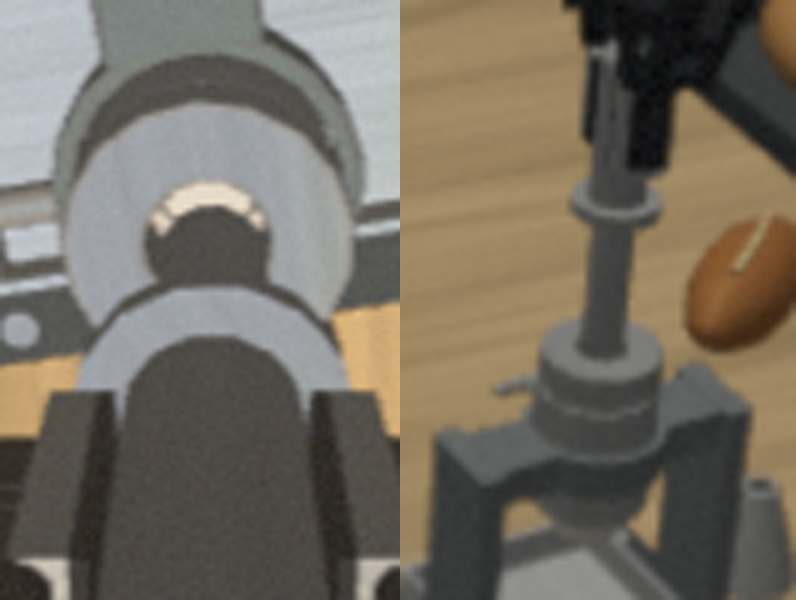

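Emit:
arm_command(
  slide=[
    [-0.0007,0,0],
    [0,0,-0.003],
    [0,0,-0.003],
    [0,0,0],
  ],
  turn=[
    [0,0.002,0],
    [0,0,0],
    [0,0,0],
    [0,0,0],
  ],
  jaw=[1,1,1,1],
)

```text
time_s: 10.65
position: [0.5955, 0.0994, 0.2524]
eef_rot: [-0.474, 0.473, -0.525, 0.526]
contact_force: [0.4, 0.7, -1.6]
opening: 0.0203
```

Emit:
arm_command(
  slide=[
    [0,0,-0.003],
    [0,0,-0.003],
    [0,0,0],
  ],
  turn=[
    [0,0,0],
    [0,0,0],
    [0,0,0],
  ],
  jaw=[1,1,1],
)

```text
time_s: 10.95
position: [0.5954, 0.0994, 0.2458]
eef_rot: [-0.473, 0.473, -0.525, 0.526]
contact_force: [-0.7, 0.2, -1.9]
opening: 0.0204
```

Emit:
arm_command(
  slide=[
    [0,0,-0.003],
    [0,0,-0.003],
    [0,0,0],
  ],
  turn=[
    [0,0,0],
    [0,0,0],
    [0,0,0],
  ],
  jaw=[1,1,1],
)

```text
time_s: 11.25
position: [0.5954, 0.0994, 0.2391]
eef_rot: [-0.473, 0.473, -0.525, 0.526]
contact_force: [1.2, 0.2, -2.5]
opening: 0.0207
```

Run:
```python
from h import *
st();im,T,s=wrist('w9')
A=cv2.resize(im['img'][170:290,235:315],None,fx=5,fy=5,interpolation=2)
im=imaging.get_image('scene');pickle.dump(im,open('s9.pkl','wb'))
B=cv2.resize(im['img'][130:230,312:378],None,fx=6,fy=6,interpolation=2)
cv2.imwrite('pics/c9.png',np.hstack([A,B]))
```

```text
11.25 [0.5954 0.0994 0.2391] tilt corr [0.0012 0.0012 0.    ] F [ 1.2  0.2 -2.5] 0.020713933760972858
```

View pics/c9.png

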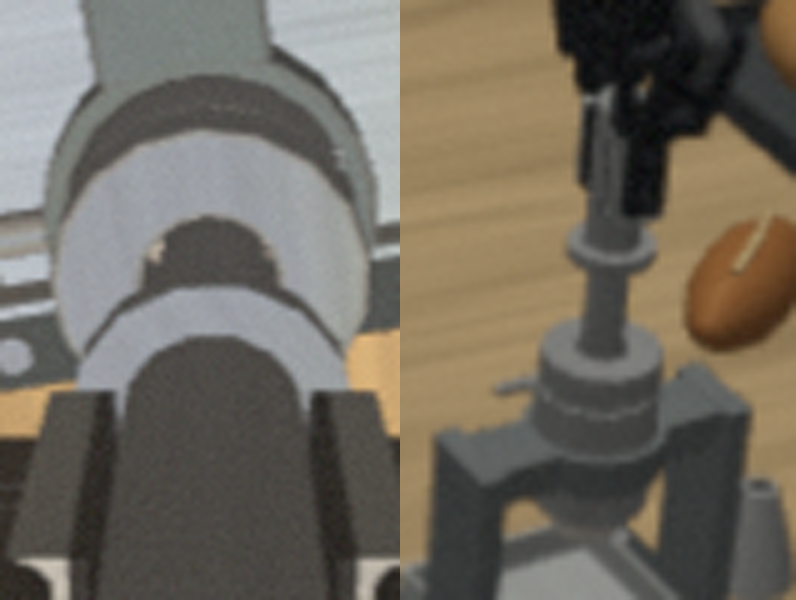

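Emit:
arm_command(
  slide=[
    [-0.0008,-0.0004,0],
    [0,0,-0.003],
    [0,0,-0.003],
    [0,0,-0.003],
    [0,0,0],
  ],
  turn=[
    [0,0,0],
    [0,0,0],
    [0,0,0],
    [0,0,0],
    [0,0,0],
  ],
  jaw=[1,1,1,1,1],
)

```text
time_s: 11.85
position: [0.595, 0.0989, 0.2301]
eef_rot: [-0.474, 0.473, -0.524, 0.526]
contact_force: [-0.0, 0.6, -1.4]
opening: 0.0203
```

Emit:
arm_command(
  slide=[
    [0,0,-0.003],
    [0,0,-0.003],
    [0,0,-0.003],
    [0,0,-0.003],
  ],
  turn=[
    [0,0,0],
    [0,0,0],
    [0,0,0],
    [0,0,0],
  ],
  jaw=[1,1,1,1],
)

```text
time_s: 12.25
position: [0.5964, 0.0991, 0.2205]
eef_rot: [-0.475, 0.472, -0.524, 0.527]
contact_force: [-4.7, 1.7, 15.0]
opening: 0.0205
```

Emit:
arm_command(
  slide=[
    [-0.0012,0,-0.001],
    [0,0,-0.002],
    [0,0,-0.002],
  ],
  turn=[
    [0,0.002,0],
    [0,0,0],
    [0,0,0],
  ],
  jaw=[1,1,1],
)

```text
time_s: 12.55
position: [0.5963, 0.0992, 0.2189]
eef_rot: [-0.475, 0.472, -0.523, 0.527]
contact_force: [-5.4, -0.3, 13.5]
opening: 0.0206
```

```bash
python3 -c "
from h import *
st()"
```

```text
12.55 [0.5963 0.0992 0.2189] tilt corr [0.0008 0.0081 0.    ] F [-5.4 -0.3 13.5] 0.020560499911164806
```

Emit:
arm_command(
  slide=[
    [-0.0015,-0.0003,-0.001],
    [-0.001,0,-0.002],
    [-0.0005,0,-0.002],
  ],
  turn=[
    [0,0.008,0],
    [0,0.004,0],
    [0,0.004,0],
  ],
  jaw=[1,1,1],
)

```text
time_s: 12.85
position: [0.5963, 0.099, 0.2179]
eef_rot: [-0.473, 0.474, -0.525, 0.525]
contact_force: [-2.4, -0.1, 12.0]
opening: 0.0203
```

```bash
python3 -c "
from h import *
st()"
```

```text
12.85 [0.5963 0.099  0.2179] tilt corr [ 0.0005 -0.      0.    ] F [-2.4 -0.1 12. ] 0.020302181421031754
```

Emit:
arm_command(
  slide=[
    [-0.0007,0,-0.0025],
    [-0.0005,0,-0.003],
    [-0.0005,0,-0.003],
    [-0.0005,0,-0.003],
  ],
  turn=[
    [0,0.002,0],
    [0,0.002,0],
    [0,0.002,0],
    [0,0.002,0],
  ],
  jaw=[1,1,1,1],
)

```text
time_s: 13.25
position: [0.5966, 0.0991, 0.2134]
eef_rot: [0.473, -0.474, 0.525, -0.525]
contact_force: [-3.8, -0.8, 13.0]
opening: 0.0205
```

```bash
python3 -c "
from h import *
st()"
```

```text
13.25 [0.5966 0.0991 0.2134] tilt corr [ 0.0003 -0.0005  0.    ] F [-3.8 -0.8 13. ] 0.020547884926793936
```

Emit:
arm_command(
  slide=[
    [-0.0015,0,-0.003],
    [-0.001,0,-0.003],
    [-0.001,0,-0.003],
    [-0.001,0,-0.003],
    [-0.001,0,-0.003],
  ],
  turn=[
    [0,0.001,0],
    [0,0.001,0],
    [0,0.001,0],
    [0,0.001,0],
    [0,0.001,0],
  ],
  jaw=[1,1,1,1,1],
)

```text
time_s: 13.75
position: [0.5956, 0.0991, 0.2076]
eef_rot: [-0.475, 0.472, -0.523, 0.527]
contact_force: [-2.2, -0.3, 13.4]
opening: 0.0207
```

Run:
```python
from h import *
st();im,T,s=wrist('w10')
A=cv2.resize(im['img'][190:330,235:315],None,fx=4.28,fy=4.28,interpolation=2)
im=imaging.get_image('scene');pickle.dump(im,open('s10.pkl','wb'))
B=cv2.resize(im['img'][140:240,312:378],None,fx=6,fy=6,interpolation=2)
A=A[:599];B=B[:599]
cv2.imwrite('pics/c10.png',np.hstack([A,B]))
```

```text
13.75 [0.5956 0.0991 0.2076] tilt corr [0.0003 0.0075 0.    ] F [-2.2 -0.3 13.4] 0.020705206966638925
```

View pics/c10.png

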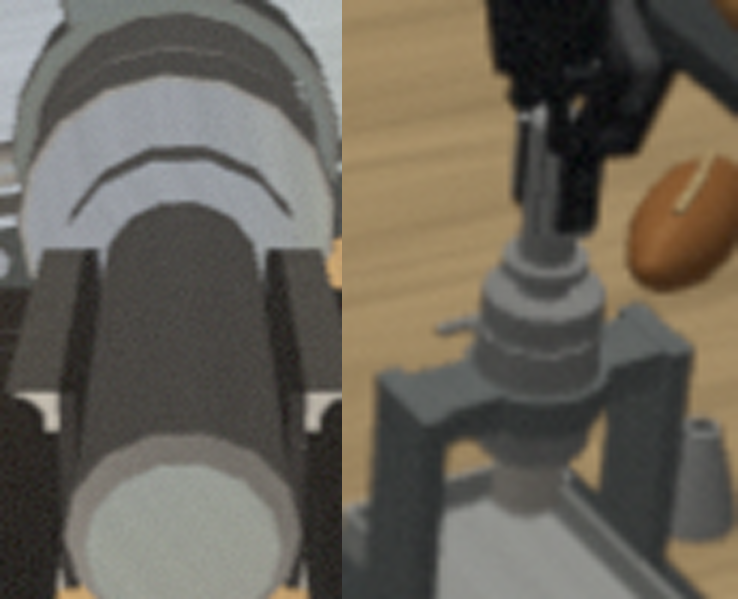

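The piston is showing below the barrel at about (530,480) in the scene crop. The flange is still 10–14 mm above the barrel top, so I'm continuing.

Emit:
arm_command(
  slide=[
    [-0.001,0,-0.003],
    [-0.001,0,-0.003],
    [-0.001,0,-0.003],
    [-0.001,0,-0.003],
  ],
  turn=[
    [0,0.005,0],
    [0,0.002,0],
    [0,0.002,0],
    [0,0.002,0],
  ],
  jaw=[1,1,1,1],
)

```text
time_s: 14.25
position: [0.5952, 0.0991, 0.2014]
eef_rot: [-0.475, 0.472, -0.524, 0.527]
contact_force: [0.2, 0.7, -1.8]
opening: 0.02
```

```bash
python3 -c "
from h import *
st()"
```

```text
14.25 [0.5952 0.0991 0.2014] tilt corr [0.0002 0.0064 0.    ] F [ 0.2  0.7 -1.8] 0.02001065288402957
```

Run:
```python
from h import *
st();im,T,s=wrist('w11')
A=cv2.resize(im['img'][190:330,235:315],None,fx=4.28,fy=4.28,interpolation=2)
im=imaging.get_image('scene');pickle.dump(im,open('s11.pkl','wb'))
B=cv2.resize(im['img'][165:265,312:378],None,fx=6,fy=6,interpolation=2)
cv2.imwrite('pics/c11.png',np.hstack([A[:599],B[:599]]))
```

```text
14.25 [0.5952 0.0991 0.2014] tilt corr [0.0002 0.0064 0.    ] F [ 0.2  0.7 -1.8] 0.02001065288402957
```

View pics/c11.png

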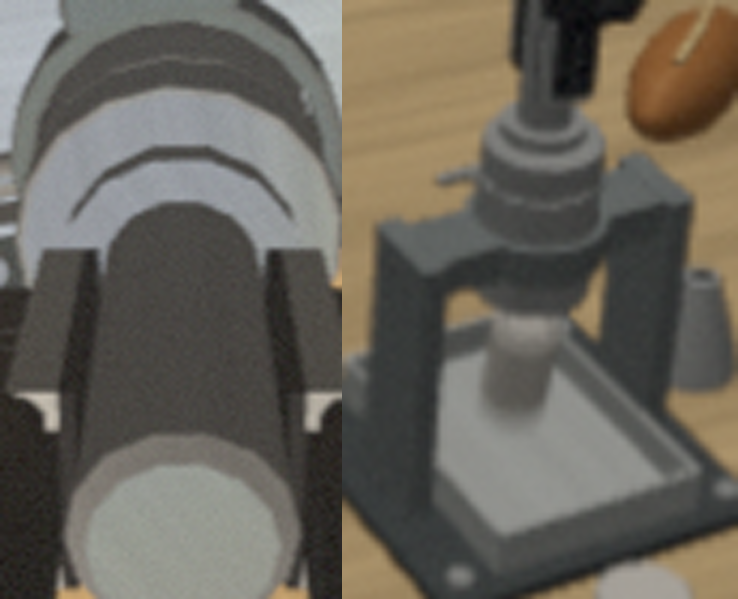

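Emit:
arm_command(
  slide=[
    [-0.0002,-0.0005,-0.001],
    [0,0,-0.001],
    [0,0,-0.001],
  ],
  turn=[
    [0,0.006,0],
    [0,0,0],
    [0,0,0],
  ],
  jaw=[1,1,1],
)

```text
time_s: 14.65
position: [0.5942, 0.0988, 0.1988]
eef_rot: [0.473, -0.474, 0.526, -0.524]
contact_force: [-4.6, -0.3, 11.7]
opening: 0.0204
```

The piston has dropped and stands in the pan at about (520,360) in the crop. The force has now risen to 11.7 N, so I'm checking whether the flange has landed.

Run:
```python
from h import *
st();im,T,s=wrist('w12')
A=cv2.resize(im['img'][190:330,235:315],None,fx=4.28,fy=4.28,interpolation=2)
im=imaging.get_image('scene');pickle.dump(im,open('s12.pkl','wb'))
B=cv2.resize(im['img'][165:265,312:378],None,fx=6,fy=6,interpolation=2)
cv2.imwrite('pics/c12.png',np.hstack([A[:599],B[:599]]));st()
```

```text
14.65 [0.5942 0.0988 0.1988] tilt corr [-0.0004 -0.0024 -0.    ] F [-4.6 -0.3 11.7] 0.020394236170279138
14.75 [0.5942 0.0988 0.1988] tilt corr [-0.0004 -0.0023 -0.    ] F [-3.4  0.3  9.4] 0.020356083946581244
```

View pics/c12.png

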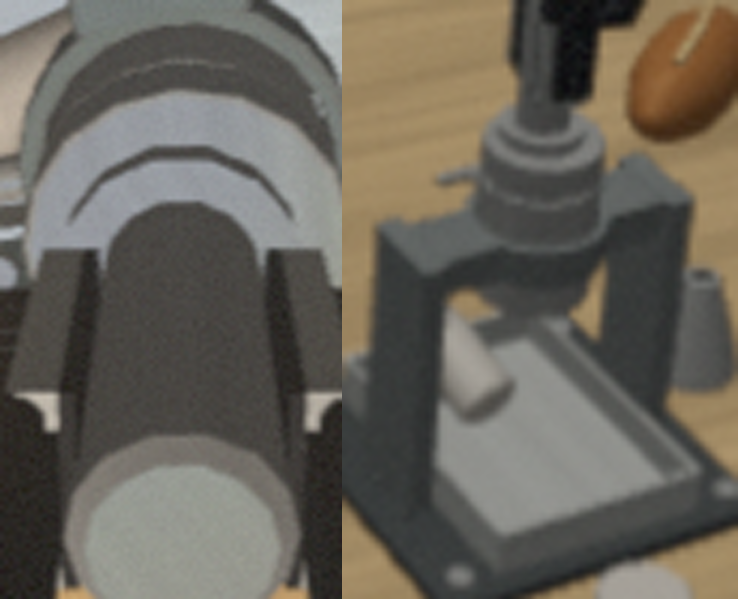

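Emit:
arm_command(
  slide=[
    [0,0,0],
    [0,0,0],
    [0,0,0],
    [0,0,0],
    [0,0,0],
    [0,0,0],
    [0,0,0],
  ],
  turn=[
    [0,0,0],
    [0,0,0],
    [0,0,0],
    [0,0,0],
    [0,0,0],
    [0,0,0],
    [0,0,0],
  ],
  jaw=[1,0.4,0.2,0,-0.5,-1,-1],
)

```text
time_s: 15.45
position: [0.5939, 0.0986, 0.1972]
eef_rot: [0.472, -0.475, 0.526, -0.524]
contact_force: [-0.3, -0.3, -0.5]
opening: 0.0834
```

Run:
```python
from h import *
st();im,T,s=wrist('w13')
A=cv2.resize(im['img'][190:330,235:315],None,fx=4.28,fy=4.28,interpolation=2)
im=imaging.get_image('scene');pickle.dump(im,open('s13.pkl','wb'))
B=cv2.resize(im['img'][165:265,312:378],None,fx=6,fy=6,interpolation=2)
cv2.imwrite('pics/c13.png',np.hstack([A[:599],B[:599]]));st()
```

```text
15.45 [0.5939 0.0986 0.1972] tilt corr [-0.0001 -0.005  -0.    ] F [-0.3 -0.3 -0.5] 0.08341287525777842
15.55 [0.5938 0.0986 0.1973] tilt corr [-0.0001 -0.005  -0.    ] F [-0.2  0.7  0.9] 0.08545345098292949
```

View pics/c13.png

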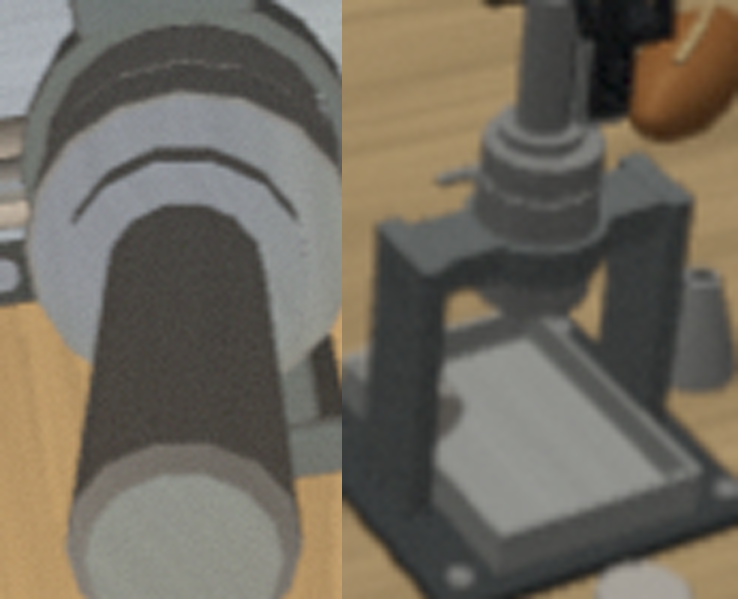

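Emit:
arm_command(
  slide=[
    [0,0,0.005],
    [0,0,0.01],
    [0,0,0.015],
    [0,0,0.02],
    [0,0,0.025],
    [0,0,0.02],
    [0,-0.03,0.02],
    [0,-0.04,0.01],
    [0,-0.04,0],
    [0,-0.03,0],
    [0,0,0],
    [0,0,0],
  ],
  turn=[
    [0,0,0],
    [0,0,0],
    [0,0,0],
    [0,0,0],
    [0,0,0],
    [0,0,0],
    [0,0,0],
    [0,0,0],
    [0,0,0],
    [0,0,0],
    [0,0,0],
    [0,0,0],
  ],
  jaw=[-1,-1,-1,-1,-1,-1,-1,-1,-1,-1,-1,-1],
)

```text
time_s: 16.75
position: [0.5942, -0.0453, 0.3386]
eef_rot: [-0.475, 0.473, -0.523, 0.526]
contact_force: [0.2, 0.8, 0.1]
opening: 0.0855
```

Run:
```python
from h import *
st();im,T,s=wrist('w14')
o=[]
for n in('scene','top'):
  i=imaging.get_image(n);pickle.dump(i,open(n+'14.pkl','wb'));o.append(i['img'])
cv2.imwrite('pics/c14.png',np.hstack([cv2.resize(o[0][165:265,305:385],None,fx=5,fy=5,interpolation=2),cv2.resize(o[1][160:260,190:270],None,fx=5,fy=5,interpolation=2)]))
```

```text
16.75 [ 0.5942 -0.0453  0.3386] tilt corr [0.0015 0.0059 0.    ] F [0.2 0.8 0.1] 0.08545916842056438
```

View pics/w14.png

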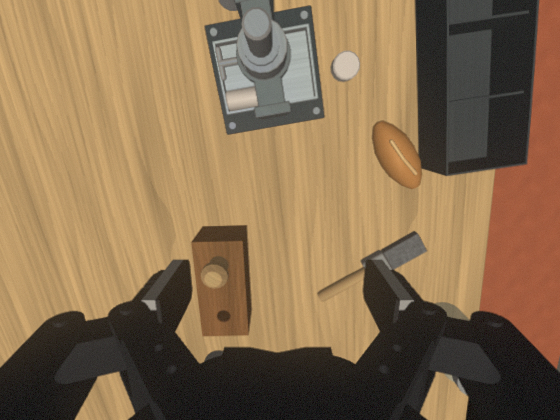

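View pics/c14.png

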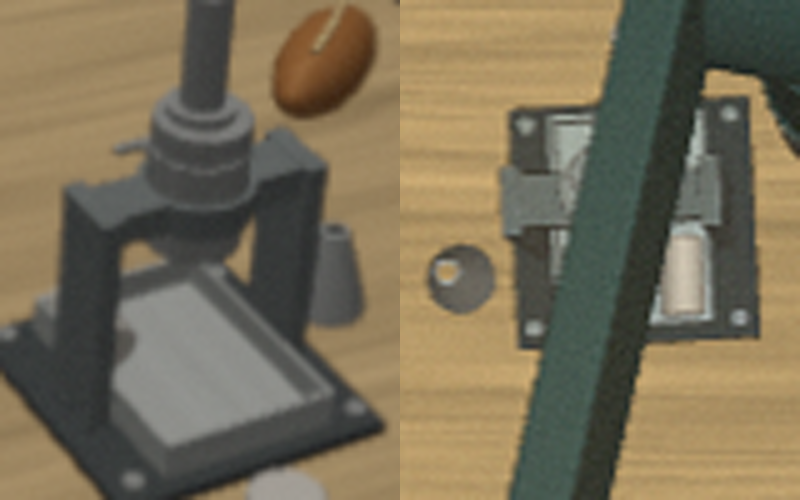

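Run:
```python
from h import *
t=pickle.load(open('top14.pkl','rb'));im,T,s=pickle.load(open('w14.pkl','rb'))
p=plane(t,246.7,214.6,.027,);p2=plane(im,242,98,.027,T);ax=np.array([.595,.098])
print(p,np.linalg.norm(p[:2]-ax),p2,np.linalg.norm(p2[:2]-ax))
for z in(.22,.226,.23):print(plane(im,257,24,z,T))
st()
```

```text
[0.56194768 0.06272815 0.027     ] 0.04833796535026161 [0.55702727 0.06652582 0.027     ] 0.04932091411625913
[0.59364078 0.09957749 0.22      ]
[0.59378501 0.09780487 0.226     ]
[0.59388117 0.09662312 0.23      ]
16.9 [ 0.5942 -0.044   0.3381] tilt corr [0.0014 0.0052 0.    ] F [0.3 0.5 0.4] 0.08561655117008893
```

```bash
python3 -c "
from rig import r
print(r.hand_in())"
```

```text
the job is handed in; nothing more can be done
None
```

The piston is out of the barrel and lying in the pan. The rod stands released in the barrel with its flange down on the top. I handed the job in at about 17 s of the 54 s; no verdict is reported.

**What I did:** I gripped the rod by its handle, lifted it clear and entered it in the barrel. I then pressed in 3 mm steps at a reading of about 12 to 15 N until the piston fell free. I lowered the flange in 1 mm steps, stopped when the force read about 12 N, then let go and backed the arm away.

**Last checks:**
- **Piston:** lies in the pan about 49 mm from the barrel's axis in both the top and wrist views (limit 80 mm).
- **Rod:** top within about 1 to 2 mm of the axis, handle middle about 198 mm up (limit 216 mm). It looks upright with no visible gap under the flange.
- **Arm:** clear of everything, reading almost no force.
- **Other things:** the stamp and the bystanders in view look unmoved; I judged this by eye and did not measure it.

**Disagreements:**
- Barrel-axis estimates differed by up to 3 mm between cameras, so I used a middle value.
- While pressing, the arm gave about 1 mm in x, with a side force of up to about 5 N. I corrected this as I went.
- The barrel top looked to be about 158 to 159 mm up from the pictures, but about 162 mm from where the flange landed.

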